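Seal the push-button canisters on the grill trolley

ROBOT

A 6-joint arm with a two-finger parallel gripper is mounted at the origin on the work surface. World frame = base frame: x ahead of the robot, y to its left, z up, the work surface at z = 0. Lengths are in m, angles in rad, forces in N, time in s.
With the tool pointing down it reaches from about 0.325 to 0.775 m from the base axis. Payload 5.5 kg.
Tool frame: the origin (TCP) lies midway between the tips of the shut fingers; the grasp point (between the pads) lies 19 mm behind it; x points along the fingers, y is the direction in which the jaws open and shut, and the axes are right-handed (so a half turn about x gives the same grasp; the last joint's range is limited). The gripper opens to 85 mm and grips with 20 to 120 N. Pads are 22 mm wide; open, the fingers measure 114 mm over their backs; the gripper's body (76 mm by 85 mm) begins 54 mm behind the grasp point. The pads swing forward as they close: fully open they stand 13 mm farther back than shut.
Start: joints at [-1.328, 0.091, 1.231, -0, 1.82, -0.057], TCP at [0.177, -0.573, 0.231] pointing down, gripper open.
Joint ranges: [-2.87, 2.87], [-0.86, 2.18], [0.17, 2.46], [-1.51, 4.65], [0.06, 2.69], [-2.65, 2.65]. Speed limits (rad/s): [2.57, 2.57, 3.01, 3.14, 3.14, 3.14].

INTERFACE

Orientations are given as a unit quaternion [w, x, y, z].
In Python, from bench import status, viewer, job_done gives the robot as it stands. The module is installed in compiled form; this text tells all that it offers.
- The arm moves only by the tool apply_moves, never from a script. Its argument "plan" is a list of rows, each a list of 5 numbers: the gripper's target within -1 to 1 (shut at 1, half-way at 0, fully open at -1), then the shift along the tool's x, y, z in mm, then the turn about the tool's x in degrees. In form: [[grip, x, y, z, yaw], ...]. A call has 1 to 10 rows; each row is the pose to reach, as a shift and turn from the pose measured when the call began, along the tool's axes at that moment; what a row does not reach only later rows make up. A row lasts 1/12 s, in which the tool goes at most 41.7 mm and 7.16 degrees, less where a joint would pass 70% of its speed; a pose out of reach is approached as far as the arm can. A call with a gripper value outside its range is refused whole. The fingers move at their own pace and stop on an object; "force" is the grip in N (left out, the last holds). Time passes only in rows, so rows that repeat a pose let the fingers close. It gives the time, the measured TCP pose, the force and the opening at its end, in the units of the state.
- status.get_state(): the state, without advancing time (a new reading comes with each control period).
- viewer.grab_frame(name): name is "side" or "top"; returns a dict with "image" (384x512x3 uint8, red, green, blue), "fx", "fy", "cx", "cy" (pixels), "rvec" (rotation vector, rad) and "tvec" (3), from world to camera coordinates, as OpenCV has them. Camera axes: x right, y down, z forward; pixel columns grow to the right and rows downward; lengths in m; the calibration is good to about 2 mm. A picture is of the moment at which its call begins. There is no depth.
- job_done(): hands the job in, once; it reports no verdict.
The state is a dict: "clock": time; "joint_pos": joint angles; "joint_vel": joint speeds; "joint_efforts": joint torques, N m; "tcp_pos": TCP position; "eef_rot": TCP orientation; "ft_force": force on the tool from outside, world axes, zero at the start; "wrist_torque": the same for the moment, N m; "finger_gap": finger opening in m.
Only numpy, scipy, OpenCV 4.12 (cv2) and the standard library are available. Lean on these libraries where they do the work, as an engineer would, in place of code of your own. Each camera call takes 0.05 s, during which the arm holds its last target. There are 200 camera calls.

TASK

Seal three of the canisters against the evening damp by tapping the round button in each lid with a fingertip until it is fully down: first the short square one with the rock salt, then the round one with the walnuts, and last the tall square one with the smoking wood. Tap each lightly, and leave the button of the oblong cork canister up. Do not lift, tip or shift the canisters, and do not disturb anything else on the trolley.

Things in the scene. Friction and masses are not known exactly. Their poses are not given: they have to be found in the camera images.
- short_canister: short square canister: clear plastic 86 x 86 mm body with pieces of rock salt in it, white 90 x 90 mm lid, lid top 75 mm above the work surface; loose, 0.3 to 0.95 kg. Origin at the centre of its underside, z up.
- short_press (a point): centre of the flat top of the short canister's seal button, a white round button 42 mm across in the middle of the lid, its top 19 mm above the lid when up and 7 mm above it when sealed; this point goes down with it. The top is a springy silicone cap on the plunger: it gives 1 mm for each 3 N, 6 mm at most, and comes back.
- short_button (a joint): how far the plunger of the short canister's seal button (under the cap) has been pressed down, m: 0 up (unsealed; it starts within 2 mm of this), 0.012 fully down against its stop (sealed). It slides straight down against about 4 N of friction and stays where it is left; it does not spring back.
- round_canister: round canister: clear plastic body 92 mm across with walnuts in it, white round lid 96 mm across, lid top 110 mm above the work surface; loose, 0.3 to 0.95 kg. Origin at the centre of its underside, z up.
- round_press (a point): centre of the flat top of the round canister's seal button, a white round button 42 mm across in the middle of the lid, its top 19 mm above the lid when up and 7 mm above it when sealed; this point goes down with it. The top is a springy silicone cap on the plunger: it gives 1 mm for each 3 N, 6 mm at most, and comes back.
- round_button (a joint): how far the plunger of the round canister's seal button (under the cap) has been pressed down, m: 0 up (unsealed; it starts within 2 mm of this), 0.012 fully down against its stop (sealed). It slides straight down against about 4 N of friction and stays where it is left; it does not spring back.
- tall_canister: tall square canister: clear plastic 86 x 86 mm body with chunks of smoking wood in it, white 90 x 90 mm lid, lid top 160 mm above the work surface; loose, 0.3 to 0.95 kg. Origin at the centre of its underside, z up.
- tall_press (a point): centre of the flat top of the tall canister's seal button, a white round button 42 mm across in the middle of the lid, its top 19 mm above the lid when up and 7 mm above it when sealed; this point goes down with it. The top is a springy silicone cap on the plunger: it gives 1 mm for each 3 N, 6 mm at most, and comes back.
- tall_button (a joint): how far the plunger of the tall canister's seal button (under the cap) has been pressed down, m: 0 up (unsealed; it starts within 2 mm of this), 0.012 fully down against its stop (sealed). It slides straight down against about 4 N of friction and stays where it is left; it does not spring back.
- oblong_canister: oblong canister, to be left unsealed: clear plastic 106 (x) x 66 (y) mm body with bottle corks in it, white 110 x 70 mm lid, lid top 115 mm above the work surface; loose, 0.3 to 0.95 kg. Origin at the centre of its underside, z up.
- oblong_press (a point): centre of the flat top of the oblong canister's seal button, a white round button 42 mm across in the middle of the lid, its top 19 mm above the lid when up and 7 mm above it when sealed; this point goes down with it. The top is a springy silicone cap on the plunger: it gives 1 mm for each 3 N, 6 mm at most, and comes back.
- oblong_button (a joint): how far the plunger of the oblong canister's seal button (under the cap) has been pressed down, m: 0 up (unsealed; it starts within 2 mm of this), 0.012 fully down against its stop (sealed). It slides straight down against about 4 N of friction and stays where it is left; it does not spring back.
- salt_cellar: round dark wooden salt cellar 86 mm across and 48 mm high with a 11 mm thick swivel lid (partly swung aside) on top; loose bystander. Origin at the centre of its underside.
- corkscrew: chrome lever corkscrew with two side levers lying flat, about 175 mm long, 70 mm wide, 31 mm high; loose bystander. Origin at the work surface under its middle, x along its length.
- carafe: empty clear glass carafe, 92 mm across, 215 mm high; loose bystander. Origin at the centre of its underside.
- plates: stack of three white melamine plates, 216 mm across, 37 mm high; loose bystander. Origin at the centre of its underside.
- pepper_mill: wooden pepper mill 54 mm across, 160 mm high; loose bystander. Origin at the centre of its underside.
- oil_bottle: green glass oil bottle 64 mm across, 230 mm high; loose bystander. Origin at the centre of its underside.
- cellar_lid_knob (a point): small brass knob on the swivel lid of the salt cellar; 61 mm above the work surface. The lid is to be left as it is.
Not all that is in view belongs to the job. What is shaped like the oblong_canister but green or orange is not meant. What is shaped like the round_canister but blue or orange is not meant.

How it is judged:
On the way, in this order (a step that is already met when the one before it is completed fails the run):
1. the short square canister's button is down, the others still up (value of joint short_button above 0.009 m and value of joint each of round_button, tall_button below 0.005 m), for 0.2 s.
2. then the round canister's button is down, the tall one's still up (value of joint round_button above 0.009 m and value of joint tall_button below 0.005 m), for 0.2 s.
3. then the tall square canister's button is down (value of joint tall_button above 0.009 m), for 0.2 s.
At the end, for the whole second after the job is handed in: Short square, round and tall square canisters: buttons down (at least 9 of 12 mm); oblong: still up (under 5 mm). All canisters upright within 0.1 rad, at rest, within 30 mm of their starts; all other things within 30 mm of theirs (value of joint each of short_button, round_button, tall_button above 0.009 m and value of joint oblong_button below 0.005 m and distance of each of short_canister, round_canister, tall_canister, oblong_canister, salt_cellar, corkscrew, carafe, plates, pepper_mill, oil_bottle, cellar_lid_knob from where it was at the start of the episode below 0.03 m and angle between each of short_canister, round_canister, tall_canister, oblong_canister's own z axis and vertical below 0.1 rad and linear speed of each of short_canister, round_canister, tall_canister, oblong_canister below 0.02 m/s); the robot touches nothing.
It fails at once if a button is pressed (over 5 mm) before the one that comes before it is down (9 mm) ((value of joint round_button above 0.005 m and value of joint short_button below 0.009 m) or (value of joint tall_button above 0.005 m and value of joint round_button below 0.009 m)).
It fails at once if the oblong canister's button is pressed (over 5 mm) (value of joint oblong_button above 0.005 m).
It fails at once if a canister is pressed harder than 30 N (contact force between any of the arm, the fingers and short_canister above 30 N or contact force between any of the arm, the fingers and round_canister above 30 N or contact force between any of the arm, the fingers and tall_canister above 30 N or contact force between any of the arm, the fingers and oblong_canister above 30 N).
It fails at once if a canister is lifted more than 10 mm, shifted more than 30 mm or tipped more than 0.25 rad (height (world z) of any of short_canister, round_canister, tall_canister, oblong_canister above 0.01 m or distance of any of short_canister, round_canister, tall_canister, oblong_canister from where it was at the start of the episode above 0.03 m or angle between any of short_canister, round_canister, tall_canister, oblong_canister's own z axis and vertical above 0.25 rad).
It fails at once if a bystander, or the lid of the salt cellar, is moved more than 30 mm (distance of any of salt_cellar, corkscrew, carafe, plates, pepper_mill, oil_bottle, cellar_lid_knob from where it was at the start of the episode above 0.03 m).
It also fails if it takes over 48 s, if anything falls off the work surface, if the arm or the gripper's body presses on something with over 40 N, if the wrist force passes 120 N, or if a joint passes its speed limit or range.

## Working session

There is one attempt and no reset: what is moved stays moved. The work goes in short steps, Python scripts to look and compute and a tool call to move; the robot and the scene stay as the last step left them, time stands still between calls to the robot, and variables do not carry over. Pictures are saved under pics/ and viewed, about 8 in all and at most 12, crops included, and the job is handed in when it is done.

Besides the shell and the picture viewer there is one more tool, called after "Request:" in YAML: its name, and indented under it one key for each argument. apply_moves: Moves the arm, as the interface text tells. Its arguments: {"type":"object","properties":{"plan":{"type":"array","items":{"type":"array","items":{"type":"number"}}},"force":{"type":"number"}},"required":["plan"]}

```bash
mkdir -p pics; python3 - <<'E'
from bench import status, viewer
import cv2,pickle
s=status.get_state();print(s)
for n in("side","top"):
    f=viewer.grab_frame(n);pickle.dump(f,open(n+".pkl","wb"));cv2.imwrite(f"pics/{n}0.png",cv2.resize(f["image"][:,:,::-1],None,fx=1.5,fy=1.5,interpolation=2))
    print(n,[f[k] for k in("fx","fy","cx","cy","rvec","tvec")])
E
```

```text
{'clock': 0.0, 'joint_pos': array([-1.32768147e+00,  9.18391270e-02,  1.23191304e+00, -6.13973562e-06,
        1.81980135e+00, -5.67210046e-02]), 'joint_vel': array([-0.00073848, -0.00038267,  0.00033251, -0.0014751 , -0.00033252,
        0.00048999]), 'joint_efforts': array([ 2.81271525e-03, -4.58728409e+01, -4.18030429e+01,  2.39477113e-04,
        1.15747264e-02, -3.33048320e-05]), 'tcp_pos': array([ 0.17713173, -0.57295104,  0.23014735]), 'eef_rot': array([-0.1049207 , -0.69910854, -0.10630082,  0.69924176]), 'ft_force': array([0.06879333, 0.33653022, 0.02030663]), 'wrist_torque': array([ 0.03470894, -0.00077249, -0.00351689]), 'finger_gap': 0.08514995855593548}
side [365.7657085568316, 365.7657085568316, 261.38001367058746, 187.57357010237396, array([ 0.55130441, -2.65382607,  1.19145388]), array([0.47101446, 0.20653023, 1.25377612])]
top [467.5233452784715, 467.5233452784715, 257.85650338374955, 189.1423457443685, array([ 2.17742837, -2.18072282,  0.10963393]), array([0.01375101, 0.54040575, 1.82768579])]
```

View pics/top0.png

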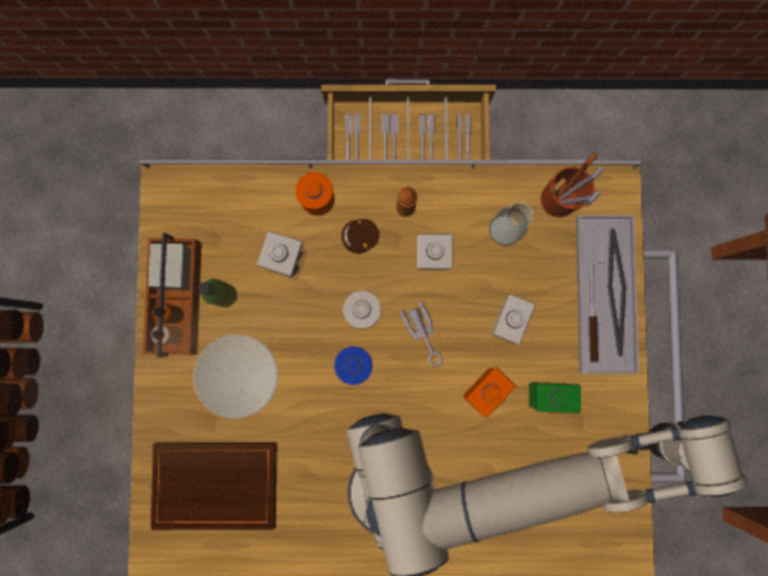

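View pics/side0.png

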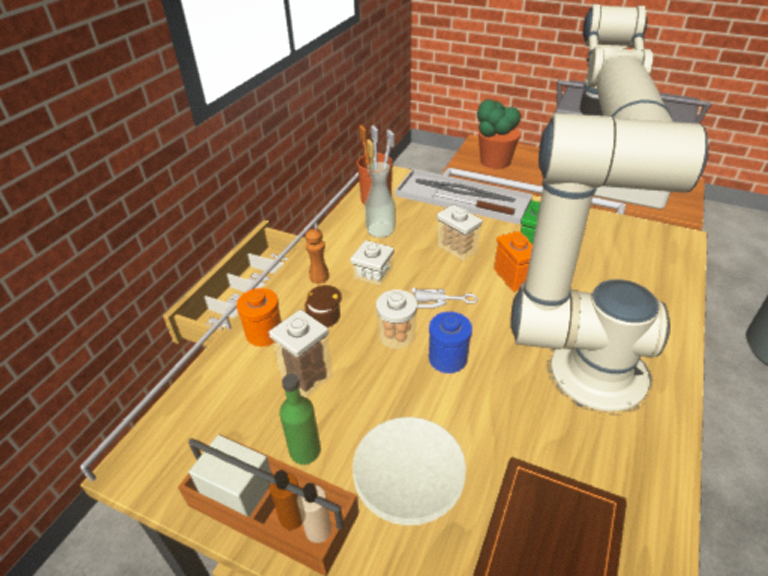

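The top view shows the short canister's button at (435,250), round at (361,308) and tall at (279,252); the oblong is at (514,319). In the side view they are at (372,248), (397,297) and (299,320). Next I'll enlarge these for precise centres.

```bash
cat > h.py <<'E'
import numpy as np,cv2,pickle
from scipy.spatial.transform import Rotation as Ro
def ray(f,u,v,z):
    R=cv2.Rodrigues(np.array(f["rvec"]))[0];t=np.array(f["tvec"])
    d=R.T@np.array([(u-f["cx"])/f["fx"],(v-f["cy"])/f["fy"],1]);c=-R.T@t
    return c+d*(z-c[2])/d[2]
def go(s,p):
    "shift in tool axes mm to world p"
    q=s["eef_rot"];return Ro.from_quat([q[1],q[2],q[3],q[0]]).inv().apply(np.array(p)-s["tcp_pos"])*1000
E
python3 - <<'E'
from h import *
T=pickle.load(open("top.pkl","rb"));S=pickle.load(open("side.pkl","rb"))
P={"short":((435,250),(372,248),.094),"round":((361,308),(397,297),.129),"tall":((279,252),(299,320),.179)}
rows=[]
for f,i in((T,0),(S,1)):
    row=[]
    for n,p in P.items():
        u,v=np.array(p[i])/1.5;x,y=int(u)-16,int(v)-16
        row.append(cv2.resize(f["image"][y:y+32,x:x+32,::-1],(256,256),interpolation=0));print(n,i,(x,y),ray(f,u,v,p[2]).round(4))
    rows.append(np.hstack(row))
cv2.imwrite("pics/m.png",np.vstack(rows))
E
```

```text
short 0 (274, 150) [ 0.6204 -0.1098  0.094 ]
round 0 (224, 189) [0.4704 0.0781 0.129 ]
tall 0 (170, 152) [0.6039 0.2758 0.179 ]
short 1 (232, 149) [ 0.6184 -0.1059  0.094 ]
round 1 (248, 182) [0.4668 0.0767 0.129 ]
tall 1 (183, 197) [0.6048 0.2692 0.179 ]
```

View pics/m.png

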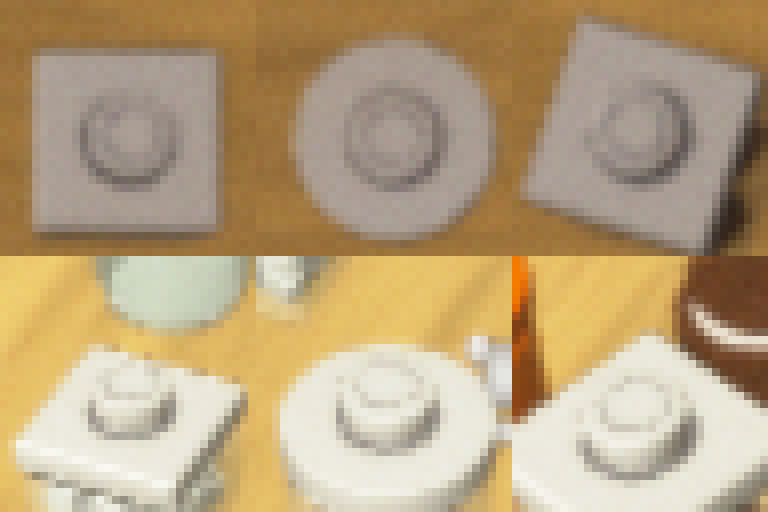

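```bash
python3 - <<'E'
from h import *
from bench import status
T=pickle.load(open("top.pkl","rb"));S=pickle.load(open("side.pkl","rb"))
P={"short":((289.5,165.7),(248.1,163.4),.094),"round":((240.4,205.4),(264,197.4),.129),"tall":((184.9,167.5),(198.1,214.7),.179)}
s=status.get_state()
for n,(a,b,z) in P.items():
    p,q=ray(T,*a,z),ray(S,*b,z);m=(p+q)/2;print(n,p.round(4),q.round(4),m.round(4))
    m[2]=.30;print(go(s,m).round(1))
E
```

```text
short [ 0.6242 -0.1079  0.094 ] [ 0.6234 -0.1174  0.094 ] [ 0.6238 -0.1127  0.094 ]
[ -69.2 -308.  -562.7]
round [0.4701 0.0791 0.129 ] [0.4702 0.0748 0.129 ] [0.4701 0.0769 0.129 ]
[ -68.8 -534.5 -471.9]
tall [0.6057 0.2798 0.179 ] [0.6053 0.2759 0.179 ] [0.6055 0.2778 0.179 ]
[ -68.5 -686.5 -660.5]
```

Request:
apply_moves:
  plan:
    - [1, -35, 0, 0, 0]
    - [1, -70, 0, 0, 0]
    - [1, -70, -20, -36, 0]
    - [1, -70, -40, -72, 0]
    - [1, -70, -60, -108, 0]
    - [1, -70, -80, -144, 0]
    - [1, -70, -100, -180, 0]
    - [1, -70, -120, -216, 0]
    - [1, -70, -140, -252, 0]
    - [1, -70, -160, -288, 0]
  force: 20

```text
clock: 0.93
tcp_pos: [0.406, -0.3335, 0.3002]
eef_rot: [-0.105, -0.699, -0.106, 0.699]
ft_force: [0.2, -0.7, 0.1]
finger_gap: 0.0003
```

Request:
apply_moves:
  plan:
    - [1, 0, -20, -36, 0]
    - [1, 0, -40, -72, 0]
    - [1, 0, -60, -108, 0]
    - [1, 0, -80, -144, 0]
    - [1, 0, -100, -180, 0]
    - [1, 0, -120, -216, 0]
    - [1, 0, -130, -240, 0]
    - [1, 0, -140, -255, 0]
    - [1, 0, -140, -255, 0]

```text
clock: 1.68
tcp_pos: [0.61, -0.1211, 0.2985]
eef_rot: [-0.106, -0.698, -0.109, 0.7]
ft_force: [-0.2, -0.7, 0.9]
finger_gap: -0.0001
```

```bash
python3 - <<'E'
from h import *
from bench import status
s=status.get_state();print(s["clock"],s["tcp_pos"],s["eef_rot"],s["ft_force"],s["finger_gap"]);print(go(s,(.624,-.110,.12)))
E
```

```text
1.6833 [ 0.61004225 -0.12109766  0.29848475] [-0.10559568 -0.69808639 -0.10860325  0.69980732] [-0.1627145  -0.69772162  0.92750478] -0.00011280600163043613
[178.48260761  -5.59293574 -16.9547012 ]
```

Request:
apply_moves:
  plan:
    - [1, 25, -6, -17, 0]
    - [1, 60, -6, -17, 0]
    - [1, 95, -6, -17, 0]
    - [1, 130, -6, -17, 0]
    - [1, 155, -6, -17, 0]
    - [1, 172, -6, -17, 0]
    - [1, 180, -6, -17, 0]
    - [1, 180, -6, -17, 0]

```text
clock: 2.35
tcp_pos: [0.6223, -0.11, 0.1157]
eef_rot: [-0.105, -0.697, -0.109, 0.701]
ft_force: [-0.7, 0.0, -0.1]
finger_gap: -0.0003
```

```bash
python3 - <<'E'
from h import *
from bench import status,viewer
s=status.get_state();print(s["clock"],s["tcp_pos"],s["ft_force"]);print(go(s,(.624,-.110,.094)))
o=[]
for n,(u,v) in(("top",(290,166)),("side",(248,163))):
    im=viewer.grab_frame(n)["image"][v-30:v+30,u-30:u+30,::-1];o.append(cv2.resize(im,(400,400),interpolation=2))
cv2.imwrite("pics/s1.png",np.hstack(o))
E
```

```text
2.35 [ 0.62230789 -0.10997917  0.11565345] [-0.74328962  0.0486807  -0.05461715]
[21.63932821  0.6732175  -1.73829806]
```

View pics/s1.png

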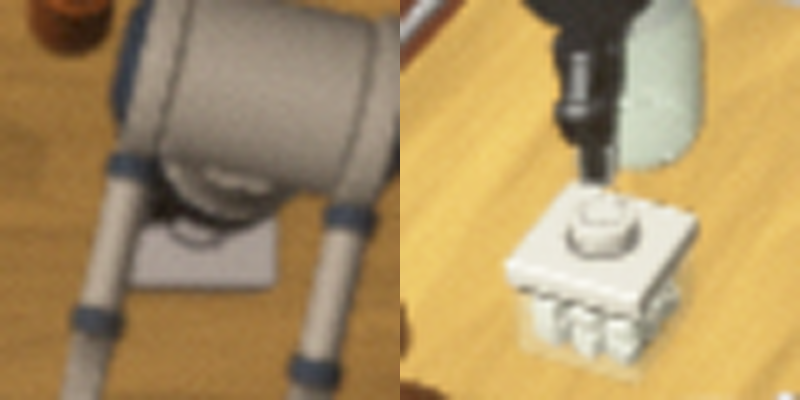

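```bash
python3 - <<'E'
from h import *
for n in("side","top"):
  S=pickle.load(open(n+".pkl","rb"))
  K=np.array([[S["fx"],0,S["cx"]],[0,S["fy"],S["cy"]],[0,0,1]])
  print(cv2.projectPoints(np.array([[.6223,-.11,.1157],[.6223,-.11,.094],[.6223,-.117,.094],[.6242,-.108,.094],[.63,-.11,.094]]),S["rvec"],S["tvec"],K,None)[0].round(2).tolist())
E
```

```text
[[[247.35, 160.18]], [[247.56, 164.52]], [[248.31, 163.53]], [[246.91, 164.69]], [[245.82, 164.06]]]
[[[290.5, 165.38]], [[290.06, 166.18]], [[291.88, 166.18]], [[289.53, 165.69]], [[290.04, 164.19]]]
```

Request:
apply_moves:
  plan:
    - [1, 6, 2, 0, 0]
    - [1, 12, 2, 0, 0]
    - [1, 17, 2, 0, 0]
    - [1, 21, 2, 0, 0]
    - [1, 24, 2, 0, 0]
    - [1, 27, 2, 0, 0]
    - [1, 30, 2, 0, 0]
    - [1, 32, 2, 0, 0]
    - [1, 32, 2, 0, 0]
    - [1, 32, 2, 0, 0]

```text
clock: 3.28
tcp_pos: [0.6246, -0.1119, 0.0879]
eef_rot: [-0.106, -0.699, -0.108, 0.699]
ft_force: [-1.8, 0.6, 2.4]
finger_gap: -0.0001
```

Request:
apply_moves:
  plan:
    - [1, 1, 0, 0, 0]
    - [1, 3, 0, 0, 0]
    - [1, 5, 0, 0, 0]
    - [1, 6, 0, 0, 0]
    - [1, 7, 0, 0, 0]
    - [1, 7, 0, 0, 0]
    - [1, 7, 0, 0, 0]
    - [1, 7, 0, 0, 0]

```text
clock: 3.95
tcp_pos: [0.6247, -0.1119, 0.081]
eef_rot: [-0.106, -0.699, -0.108, 0.699]
ft_force: [-0.8, 0.4, 3.4]
finger_gap: -0.0001
```

Request:
apply_moves:
  plan:
    - [1, 1, 0, 0, 0]
    - [1, 2, 0, 0, 0]
    - [1, 3, 0, 0, 0]
    - [1, 3, 0, 0, 0]
    - [1, 3, 0, 0, 0]
    - [1, 3, 0, 0, 0]

```text
clock: 4.45
tcp_pos: [0.6248, -0.1119, 0.0792]
eef_rot: [-0.106, -0.699, -0.108, 0.699]
ft_force: [-4.0, 1.1, 8.4]
finger_gap: -0.0003
```

Force is 8.4 N at z 0.0792, which matches the plunger being on its stop. Retreating to round next.

Request:
apply_moves:
  plan:
    - [1, -15, 0, 0, 0]
    - [1, -40, 0, 0, 0]
    - [1, -75, 0, 0, 0]
    - [1, -105, 0, 0, 0]
    - [1, -120, 0, 0, 0]
    - [1, -120, 0, 0, 0]

```text
clock: 4.95
tcp_pos: [0.6265, -0.1126, 0.2042]
eef_rot: [0.107, 0.701, 0.107, -0.696]
ft_force: [0.4, -0.4, 0.2]
finger_gap: 0.0
```

```bash
python3 - <<'E'
from h import *
from bench import status
s=status.get_state();print(s["clock"],s["tcp_pos"],s["ft_force"]);print(go(s,(.4702,.0775,.2)).round(1))
E
```

```text
4.95 [ 0.62647225 -0.11262066  0.20418044] [ 0.40487812 -0.41253436  0.16833058]
[   3.4 -228.2   92.3]
```

Request:
apply_moves:
  plan:
    - [1, 0, -35, 14, 0]
    - [1, 0, -70, 28, 0]
    - [1, 0, -105, 42, 0]
    - [1, 0, -140, 57, 0]
    - [1, 0, -175, 71, 0]
    - [1, 0, -205, 83, 0]
    - [1, 0, -222, 90, 0]
    - [1, 0, -228, 92, 0]
    - [1, 3, -228, 92, 0]
    - [1, 3, -228, 92, 0]

```text
clock: 5.78
tcp_pos: [0.4705, 0.0771, 0.1987]
eef_rot: [0.107, 0.701, 0.107, -0.697]
ft_force: [-0.2, 0.9, 0.1]
finger_gap: 0.0001
```

Request:
apply_moves:
  plan:
    - [1, 15, 0, 0, 0]
    - [1, 35, 0, 0, 0]
    - [1, 48, 0, 0, 0]
    - [1, 53, 0, 0, 0]
    - [1, 53, 0, 0, 0]
    - [1, 53, 0, 0, 0]

```text
clock: 6.28
tcp_pos: [0.4711, 0.0767, 0.1457]
eef_rot: [0.107, 0.701, 0.107, -0.697]
ft_force: [-0.1, 0.6, 0.2]
finger_gap: -0.0
```

```bash
python3 - <<'E'
from h import *
from bench import status,viewer
s=status.get_state();print(s["clock"],s["tcp_pos"],s["ft_force"]);print(go(s,(.4702,.0775,.129)).round(1))
im=viewer.grab_frame("side")["image"][:,:,::-1]
cv2.imwrite("pics/s2.png",np.hstack([cv2.resize(im[y:y+60,x:x+60],(400,400),interpolation=2) for x,y in((234,167),(218,133))]))
S=pickle.load(open("side.pkl","rb"));K=np.array([[S["fx"],0,S["cx"]],[0,S["fy"],S["cy"]],[0,0,1]])
print(cv2.projectPoints(s["tcp_pos"][None],S["rvec"],S["tvec"],K,None)[0])
E
```

```text
6.2833 [0.47106962 0.07665569 0.14569843] [-0.12066621  0.62652871  0.19056833]
[16.7 -1.1  0.7]
[[[263.50574089 194.09180867]]]
```

View pics/s2.png

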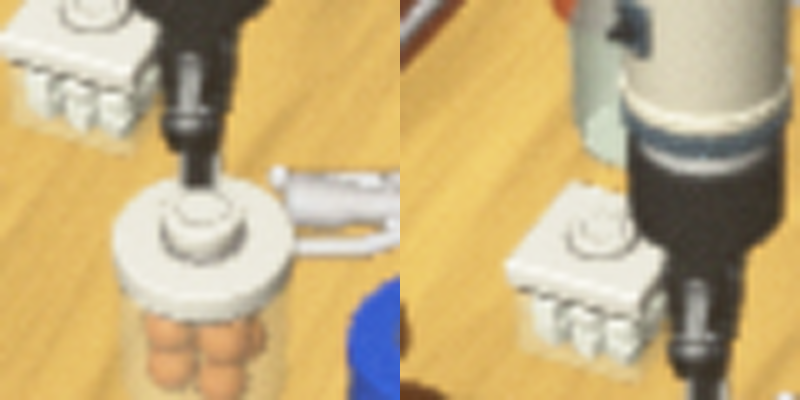

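The crop shows the short button sunk at (600,235), with its canister unmoved. The fingertip at (197,185) is centred above the round button at (202,210).

Request:
apply_moves:
  plan:
    - [1, 6, 0, 0, 0]
    - [1, 12, 0, 0, 0]
    - [1, 16, 0, 0, 0]
    - [1, 19, 0, 0, 0]
    - [1, 22, 0, 0, 0]
    - [1, 25, 0, 0, 0]
    - [1, 28, 0, 0, 0]
    - [1, 30, 0, 0, 0]
    - [1, 30, 0, 0, 0]
    - [1, 30, 0, 0, 0]

```text
clock: 7.17
tcp_pos: [0.4714, 0.0769, 0.1163]
eef_rot: [0.107, 0.701, 0.107, -0.697]
ft_force: [-0.9, -0.7, 1.9]
finger_gap: -0.0
```

Request:
apply_moves:
  plan:
    - [1, 1, 0, 0, 0]
    - [1, 2, 0, 0, 0]
    - [1, 3, 0, 0, 0]
    - [1, 3, 0, 0, 0]
    - [1, 3, 0, 0, 0]
    - [1, 3, 0, 0, 0]

```text
clock: 7.67
tcp_pos: [0.4716, 0.0769, 0.1144]
eef_rot: [0.107, 0.701, 0.107, -0.697]
ft_force: [-3.4, -0.8, 7.7]
finger_gap: 0.0004
```

Request:
apply_moves:
  plan:
    - [1, -15, 0, 0, 0]
    - [1, -40, 0, 0, 0]
    - [1, -75, 0, 0, 0]
    - [1, -105, 0, 0, 0]
    - [1, -120, 0, 0, 0]
    - [1, -120, 0, 0, 0]

```text
clock: 8.17
tcp_pos: [0.4724, 0.0769, 0.2388]
eef_rot: [0.107, 0.704, 0.107, -0.694]
ft_force: [0.9, 0.4, 1.0]
finger_gap: 0.0004
```

```bash
python3 - <<'E'
from h import *
from bench import status
s=status.get_state();print(s["clock"],s["tcp_pos"],s["ft_force"]);print(go(s,(.6055,.2785,.234)).round(1))
E
```

```text
8.1667 [0.47240189 0.07691758 0.2388094 ] [0.8590782  0.43177239 0.96703583]
[   7.1 -152.6 -187.2]
```

Request:
apply_moves:
  plan:
    - [1, 0, -22, -28, 0]
    - [1, 0, -45, -56, 0]
    - [1, 0, -68, -84, 0]
    - [1, 0, -91, -112, 0]
    - [1, 2, -114, -140, 0]
    - [1, 4, -136, -167, 0]
    - [1, 6, -148, -182, 0]
    - [1, 7, -153, -187, 0]
    - [1, 7, -153, -187, 0]
    - [1, 7, -153, -187, 0]

```text
clock: 9.0
tcp_pos: [0.6048, 0.2783, 0.2327]
eef_rot: [0.107, 0.703, 0.106, -0.695]
ft_force: [-0.6, -0.1, -0.9]
finger_gap: -0.0
```

Request:
apply_moves:
  plan:
    - [1, 12, 0, 0, 0]
    - [1, 26, 0, 0, 0]
    - [1, 34, 0, 0, 0]
    - [1, 36, 0, 0, 0]
    - [1, 36, 0, 0, 0]
    - [1, 36, 0, 0, 0]

```text
clock: 9.5
tcp_pos: [0.6053, 0.2778, 0.1977]
eef_rot: [0.107, 0.704, 0.106, -0.694]
ft_force: [0.6, -0.3, -0.4]
finger_gap: -0.0003
```

```bash
python3 - <<'E'
from h import *
from bench import status,viewer
s=status.get_state();print(s["clock"],s["tcp_pos"],s["ft_force"]);print(go(s,(.6055,.2785,.179)).round(1))
im=viewer.grab_frame("side")["image"][:,:,::-1]
cv2.imwrite("pics/s3.png",np.hstack([cv2.resize(im[y:y+60,x:x+60],(400,400),interpolation=2) for x,y in((168,184),(234,167))]))
E
```

```text
9.5 [0.60529508 0.27782724 0.19766572] [ 0.64857657 -0.27348928 -0.44727845]
[18.7 -0.6 -0.1]
```

View pics/s3.png

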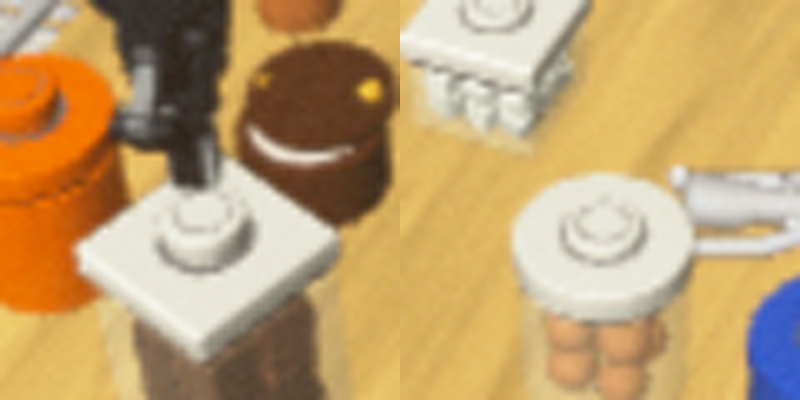

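The round button is sunk at (602,230). The fingertip at (195,183) is over the tall button at (205,212).

Request:
apply_moves:
  plan:
    - [1, 7, 0, 0, 0]
    - [1, 14, 0, 0, 0]
    - [1, 18, 0, 0, 0]
    - [1, 21, 0, 0, 0]
    - [1, 24, 0, 0, 0]
    - [1, 27, 0, 0, 0]
    - [1, 30, 0, 0, 0]
    - [1, 31, 0, 0, 0]
    - [1, 31, 0, 0, 0]
    - [1, 31, 0, 0, 0]

```text
clock: 10.38
tcp_pos: [0.6059, 0.2781, 0.167]
eef_rot: [0.107, 0.704, 0.106, -0.694]
ft_force: [-1.4, 0.1, 2.6]
finger_gap: -0.0003
```

Request:
apply_moves:
  plan:
    - [1, 1, 0, 0, 0]
    - [1, 2, 0, 0, 0]
    - [1, 3, 0, 0, 0]
    - [1, 3, 0, 0, 0]
    - [1, 3, 0, 0, 0]
    - [1, 3, 0, 0, 0]

```text
clock: 10.88
tcp_pos: [0.6061, 0.2782, 0.165]
eef_rot: [0.107, 0.704, 0.106, -0.694]
ft_force: [-3.3, -1.7, 5.3]
finger_gap: -0.0
```

Request:
apply_moves:
  plan:
    - [1, 1, 0, 0, 0]
    - [1, 2, 0, 0, 0]
    - [1, 2, 0, 0, 0]
    - [1, 2, 0, 0, 0]

```text
clock: 11.22
tcp_pos: [0.6062, 0.2782, 0.1645]
eef_rot: [0.107, 0.705, 0.107, -0.693]
ft_force: [-3.5, -1.5, 6.7]
finger_gap: -0.0001
```

Request:
apply_moves:
  plan:
    - [1, -15, 0, 0, 0]
    - [1, -40, 0, 0, 0]
    - [1, -75, 0, 0, 0]
    - [1, -105, 0, 0, 0]
    - [1, -120, 0, 0, 0]
    - [1, -120, 0, 0, 0]
    - [1, -120, 0, 0, 0]
    - [1, -120, 0, 0, 0]

```text
clock: 11.88
tcp_pos: [0.6042, 0.2779, 0.2821]
eef_rot: [0.107, 0.704, 0.106, -0.694]
ft_force: [-0.7, 0.6, -0.6]
finger_gap: -0.0003
```

```bash
python3 - <<'E'
from h import *
from bench import status,viewer
s=status.get_state();print(s["clock"],s["tcp_pos"],s["ft_force"])
im=viewer.grab_frame("side")["image"][90:270,140:380,::-1]
cv2.imwrite("pics/end.png",cv2.resize(im,(800,600),interpolation=2))
E
```

```text
11.8833 [0.60417367 0.27794791 0.28207524] [-0.74531873  0.59880647 -0.61438497]
```

View pics/end.png

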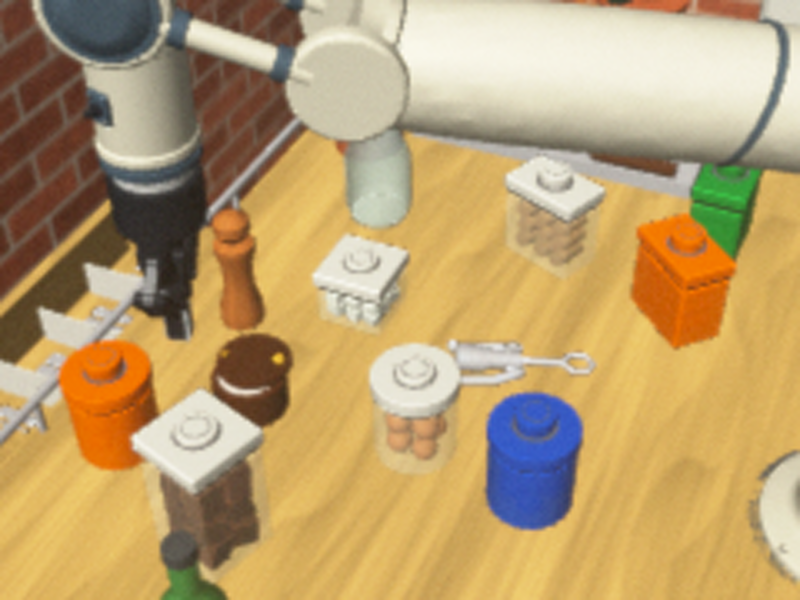

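The short (360,260), round (415,370) and tall (195,430) buttons are down. The oblong's (553,175) is still up, everything stands in place, and the arm is clear.

```bash
python3 -c "
from bench import job_done
print(job_done())"
```

```text
the job is handed in; nothing more can be done
None
```

I sealed the three canisters in the order you asked, short square, then round, then tall square, by tapping each button with the shut fingertips. The job was handed in after about 12 of the 48 s; it reports no verdict.

- **Buttons down:** The final press forces I read were about 8.4 N (short), 7.7 N (round) and 6.7 N (tall). Each matched the fingertip height expected with the plunger on its stop and the cap squeezed about 2–3 mm. I had no direct reading of the plungers.
- **Last picture:** All three buttons are sunk and the oblong's is still up. The canisters are upright, nothing looks moved, and the arm is clear at z 0.28 m. I judged this by eye and did not re-measure positions. The carafe and corkscrew are in view, but the plates and most of the oil bottle were outside that picture.
- **Disagreement:** The two cameras differed by about 4–9 mm in y on the button centres. I aimed between them, and side-view close-ups before each press showed the fingertip over the button.

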